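Refit the lift dial and check its zero under the loupe

ROBOT

A 6-joint arm with a two-finger parallel gripper is mounted at the origin on the work surface. World frame = base frame: x ahead of the robot, y to its left, z up, the work surface at z = 0. Lengths are in m, angles in rad, forces in N, time in s.
With the tool pointing down it reaches from about 0.35 to 0.775 m from the base axis. Payload 7.3 kg.
Tool frame: the origin (TCP) lies at the very end of the fingers, on their centre line; the grasp point (between the pads) lies 19 mm behind it (ctrl.hold_point_z is the distance from the TCP to the grasp point, in m); z points along the fingers, x is the direction in which the jaws open and shut, and the axes are right-handed (so a half turn about z gives the same grasp; the last joint's range is limited). The gripper opens to 92 mm and grips with 3 to 60 N. Pads are 19 mm wide; open, the fingers measure 130 mm over their backs; the gripper's body (75 mm by 190 mm) begins 47 mm behind the grasp point.
Start: joints at [-1.401, 0.342, 1.524, -0, 1.275, -0.146], TCP at [0.163, -0.499, 0.227] pointing down, gripper open.
Joint ranges: [-2.53, 2.53], [-0.77, 2.02], [0.04, 2.7], [-1, 4.14], [0.28, 2.66], [-3.11, 3.11]. Speed limits (rad/s): [2.57, 2.57, 3.14, 3.14, 3.14, 3.14].

INTERFACE

Orientations are given as a rotation vector (axis times angle).
In Python, from rig import ctrl, cams, job gives the robot as it stands.
- The arm moves only by the shell command python3 -m creep 'ROWS' [FORCE]. ROWS is JSON, a list that holds one entry, the list of rows, each a list of 7 numbers: the shift along the tool's x, y, z each as a share of 40 cm, from -1 to 1, then the turn, a rotation vector about the tool's x, y, z each as a share of 180 degrees, from -1 to 1, then the opening, from -1 (shut) to 1 (fully open), so that 0 is half open. A call has 1 to 12 rows; each row shifts and turns the commanded pose from where the row before left it, along the tool's axes as they then stand; what a row does not reach is not made up. A row lasts 1/8 s, in which the tool goes at most 62.5 mm and 10.7 degrees, less where a joint would pass 70% of its speed; a pose out of reach is approached as far as the arm can. A call with a number of a shift or a turn outside -1 to 1 is refused whole. A call with a gripper value outside its range is refused whole. The fingers move at their own pace and stop on an object; FORCE is the grip in N (left out, the last holds). Time passes only in rows, so rows that do not move let the fingers close. It gives the time, the measured TCP pose, the force and the opening at its end, in the units of the state.
- ctrl.read_state(): the state, without advancing time (a new reading comes with each control period).
- cams.read_camera(name): name is "scene" or "top" or "wrist"; returns the picture (400x640x3 uint8, red, green, blue); there is no depth.
- cams.get_calibration(name): a dict with "mtx" (3x3 intrinsics, pixels), "rvec" (rotation vector, rad) and "tvec" (3), from world to camera coordinates, as OpenCV has them; the wrist camera has in their place "mount" (4x4, takes a point from camera to tool coordinates, whose origin is the TCP and whose axes are the tool frame's). Camera axes: x right, y down, z forward; pixel columns grow to the right and rows downward; lengths in m; the calibration is good to about 2 mm. A picture is of the moment at which its call begins: read the wrist's pose just before it. get_calibration takes no time and is no camera call.
- job.job_done(): hands the job in, once; it reports no verdict.
The state is a dict: "clock": time; "joint_pos": joint angles; "qvel": joint speeds; "joint_torque": joint torques, N m; "tcp_pos": TCP position; "orientation": TCP orientation; "force": force on the tool from outside, world axes, zero at the start; "torque": the same for the moment, N m; "width": finger opening in m.
Only numpy, scipy, OpenCV 4.12 (cv2) and the standard library are available. Lean on these libraries where they do the work, as an engineer would, in place of code of your own. Each camera call takes 0.05 s, during which the arm holds its last target.

TASK

Fit the graduated dial onto the router lift's square spindle, zero mark at the red pointer, and push it fully home. Then take the loupe and hold it level above the zero mark to check it, lens centred over the mark and level with the white line on the red rider of the upright rule, which marks the focus height; finish while still holding it there, steady. Keep the loupe from knocking the machine, do not shift the rider, and leave the spanner, wax jar and brass bar alone.

Things in the scene. Friction and masses are not known exactly. Their poses are not given: they have to be found in the camera images.
- lift: Router lift: dark grey metal plate screwed flat on the bench, 190 (x) x 250 (y) x 10 mm thick, fixed. Origin: centre of its underside, on the bench; z up. The operator's side is -x. At (0, +45) mm a small cutter, 22 mm wide, stands 25 mm above the plate; the square spindle stands at (-30, -75) mm.
- spindle (a point): Centre of the foot of the steel lift spindle, on the plate's top face, z up, axes as the plate. The spindle is 12 x 12 mm square, sides parallel to the plate's edges, 26 mm tall, the top 4 mm stepped in to 8.5 mm as a lead. It is locked: it does not turn.
- index (a point): The point where the dial's zero mark belongs: 36 mm from the spindle's axis towards the plate's -x side, 8 mm above the plate (the level of the seated dial's face). The tip of the red pointer on the plate (8 mm wide, 26 mm long, outside the dial's rim) points at it.
- dial: Loose graduated dial, about 140 g, lying face up on the bench: white disc 72 mm diameter, 8 mm thick, with black division lines, and on it a bare aluminium square hub 30 x 30 mm, 26 mm tall (34 mm overall). A 13.3 mm square bore goes right through hub and disc, sides parallel to the hub's. Origin: centre of the underside; z up the bore; x and y square to the hub's sides; the red zero mark is at -x. Pick it by the hub from above. Seated, its underside lies flat on the plate.
- zero (a point): Outer end of the red zero mark, on the disc's upper edge: 36 mm from the dial's axis along its -x, 8 mm above its underside. It is the only red division.
- loupe: Hand loupe, about 130 g, lying flat on the bench: steel rim 72 mm diameter, 12 mm thick, glass inside; weighted dark wooden handle 18 mm wide, 18 mm thick, running along its -x from 52 to 152 mm from the lens centre, its flat sides facing +y and -y. Origin: centre of the rim's underside; z is the lens axis, up. Balances close to loupe_grip.
- lens (a point): Centre of the loupe's lens, 6 mm above the loupe's origin along its z.
- loupe_grip (a point): Point in the middle of the loupe's handle, 70 mm from the lens centre along the loupe's -x, 9 mm above its underside; near the balance point, where to grip it.
- rule: Stand with an upright steel rule, fixed to the bench beyond the lift: foot 60 (x) x 46 (y) x 34 mm tall, rule 22 mm wide, 2 mm thick, top at 164 mm. Origin: centre of the foot's underside; z up.
- focus_mark (a point): White line across the red rider (32 mm wide, 12 mm tall) clipped on the rule; its height is the loupe's focus height, 95 to 125 mm above the bench. The rider slides up and down the rule if pushed with over 2 N.
- spanner: Loose steel spanner, 190 mm long, 38 mm wide, 8 mm thick, lying on the bench along its x; origin under its middle. A bystander.
- wax: Loose amber wax jar with a black lid, 72 mm diameter, about 55 mm tall, upright; origin under its centre. A bystander.
- setup_bar: Loose brass set-up bar, 100 (x) x 20 (y) x 12.5 mm, lying flat; origin under its centre. A bystander.
Things that resemble listed ones, but are neither listed nor needed, are in the scene too. There is more than one size of the dial; the job needs the smallest.

How it is judged:
By the outcome, as a careful person would: the job done as asked, in the order asked, and still so for the second after the job is handed in, while the arm keeps its last pose, push and grip.
It also fails if it takes over 70 s, if anything falls off the work surface, if the arm or the gripper's body presses on something with over 40 N, if the wrist force passes 120 N, or if a joint passes its speed limit or range.

## Working session

There is one attempt and no reset: what is moved stays moved. The work goes in short steps, Python scripts to look and compute and a shell command to move; the robot and the scene stay as the last step left them, time stands still between calls to the robot, and variables do not carry over. Pictures are saved under pics/ and viewed, and the job is handed in when it is done.

```bash
ls; mkdir -p pics
cat > h.py <<'E'
import numpy as np, cv2
from scipy.spatial.transform import Rotation as R
from rig import ctrl, cams, job
def cam(name, st=None):
    c=cams.get_calibration(name); K=np.array(c['mtx'])
    if 'mount' in c:
        st=st or ctrl.read_state()
        T=np.eye(4); T[:3,:3]=R.from_rotvec(st['orientation']).as_matrix(); T[:3,3]=st['tcp_pos']
        M=T@np.array(c['mount']); return K,M[:3,:3],M[:3,3]
    Rm=R.from_rotvec(np.ravel(c['rvec'])).as_matrix(); return K,Rm.T,-Rm.T@np.ravel(c['tvec'])
def ray(C,uv):
    K,Rm,p=C; d=Rm@np.linalg.solve(K,[uv[0],uv[1],1.]); return p,d
def onz(C,uv,z):
    p,d=ray(C,uv); return p+d*(z-p[2])/d[2]
def proj(C,X):
    K,Rm,p=C; q=K@(Rm.T@(np.asarray(X)-p)); return q[:2]/q[2]
def snap(name,fn):
    st=ctrl.read_state(); im=cams.read_camera(name); cv2.imwrite('pics/'+fn,im[:,:,::-1]); return im,cam(name,st)
def tri(C1,u1,C2,u2):
    p1,d1=ray(C1,u1);p2,d2=ray(C2,u2)
    s=np.linalg.lstsq(np.c_[d1,-d2],p2-p1,rcond=None)[0]
    a=p1+d1*s[0];b=p2+d2*s[1];return (a+b)/2,np.linalg.norm(a-b)
E
python3 - <<'E'
from h import *
for n in ['scene','top','wrist']:
    im,C=snap(n,n+'0.png'); print(n,C[0].round(1).tolist(),C[2].round(3),C[1][:,2].round(2))
s=ctrl.read_state(); print(s,ctrl.hold_point_z)
E
```

```text
pics
scene [[418.6, 0.0, 315.9], [0.0, 418.6, 202.0], [0.0, 0.0, 1.0]] [1.186 0.474 0.744] [-0.59 -0.49 -0.64]
top [[381.0, 0.0, 314.9], [0.0, 381.0, 197.4], [0.0, 0.0, 1.0]] [ 0.531 -0.03   1.121] [ 0.03  0.   -1.  ]
wrist [[338.0, 0.0, 318.8], [0.0, 338.0, 200.6], [0.0, 0.0, 1.0]] [ 0.234 -0.475  0.385] [-0.26 -0.08 -0.96]
{'clock': 0.15, 'joint_pos': array([-1.40097175e+00,  3.42546986e-01,  1.52478393e+00, -2.11396864e-05,
        1.27541988e+00, -1.45987319e-01]), 'qvel': array([-0.00081832, -0.00436858, -0.00324904, -0.00034619, -0.00108373,
       -0.00127436]), 'joint_torque': array([ 1.92535459e-03, -4.31470478e+01, -2.44353497e+01,  7.16753933e-02,
        5.36932109e-02, -8.75792034e-05]), 'tcp_pos': array([ 0.1630278 , -0.49872353,  0.22621753]), 'orientation': array([-2.54248902e+00,  1.84400649e+00,  1.32347285e-03]), 'force': array([ 0.84158108,  0.31818264, -0.47563414]), 'torque': array([ 0.00628967, -0.04418264,  0.00333945]), 'width': 0.09194411478291074} 0.0188
```

View pics/scene0.png

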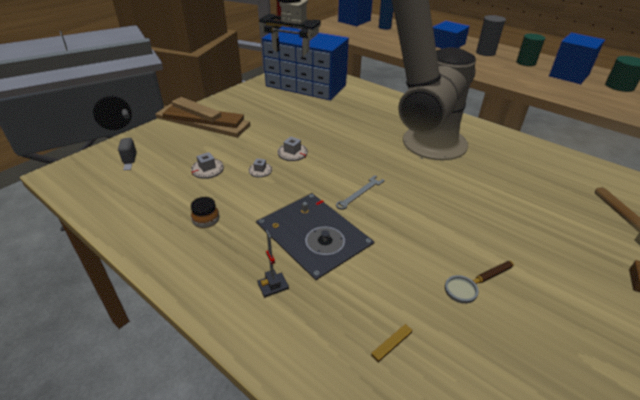

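View pics/top0.png

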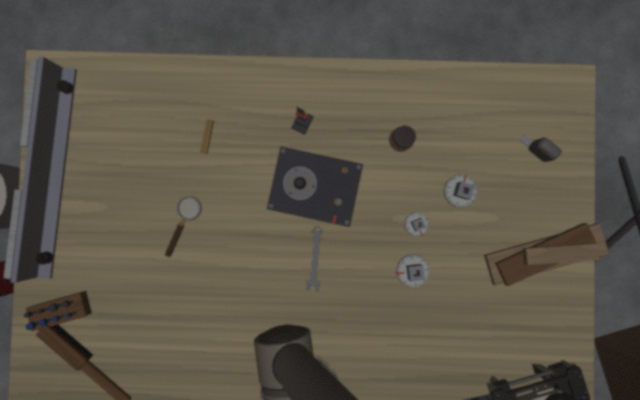

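View pics/wrist0.png

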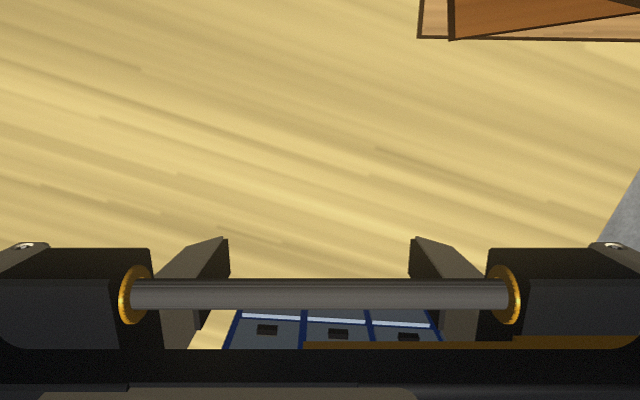

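Three dials show in the top view, at (461,191), (417,224) and (413,271). The middle one looks smallest. I'll enlarge to confirm and measure sizes.

Run:
```python
from h import *
t=cv2.imread('pics/top0.png'); s=cv2.imread('pics/scene0.png')
a=cv2.resize(t[165:295,380:490],None,fx=4,fy=4,interpolation=cv2.INTER_CUBIC)
b=cv2.resize(t[90:235,255:375],None,fx=3,fy=3,interpolation=cv2.INTER_CUBIC)
a=cv2.resize(a,(400,472)); b=cv2.resize(b,(390,472))
cv2.imwrite('pics/c1.png',np.hstack([a,b]))
c=cv2.resize(s[180:310,245:385],(640,594),interpolation=cv2.INTER_CUBIC); cv2.imwrite('pics/c2.png',c)
C=cam('top')
hsv=cv2.cvtColor(t,cv2.COLOR_BGR2HSV)
m=((hsv[:,:,1]<70)&(hsv[:,:,2]>95)).astype(np.uint8)
for c in cv2.findContours(m,cv2.RETR_EXTERNAL,cv2.CHAIN_APPROX_NONE)[0]:
    if cv2.contourArea(c)>100:
        (x,y),r=cv2.minEnclosingCircle(c); p=onz(C,(x,y),.008); print((round(x),round(y)),r,p.round(4),'diam mm',2*r*1000*(1.113)/381)
for n,uv,z in [('lift',(315,187),.01),('spind',(300,184),.01),('loupe',(189,208),.012),('rule',(302,121),.03)]: print(n,onz(C,uv,z))
```

```text
(56, 383) 47.58036804199219 [0.0087 0.7038 0.008 ] diam mm 277.9892369067575
(0, 194) 19.000099182128906 [0.5495 0.896  0.008 ] diam mm 111.00845348928857
(53, 172) 78.70575714111328 [0.6182 0.7435 0.008 ] diam mm 459.8399354228823
(306, 221) 327.9034118652344 [ 0.4955 -0.0015  0.008 ] diam mm 1915.782138614204
lift [ 0.59595875 -0.02579703  0.01      ]
spind [0.60349167 0.01823729 0.01      ]
loupe [0.52428951 0.33915877 0.012     ]
rule [0.78415938 0.0169853  0.03      ]
```

View pics/c1.png

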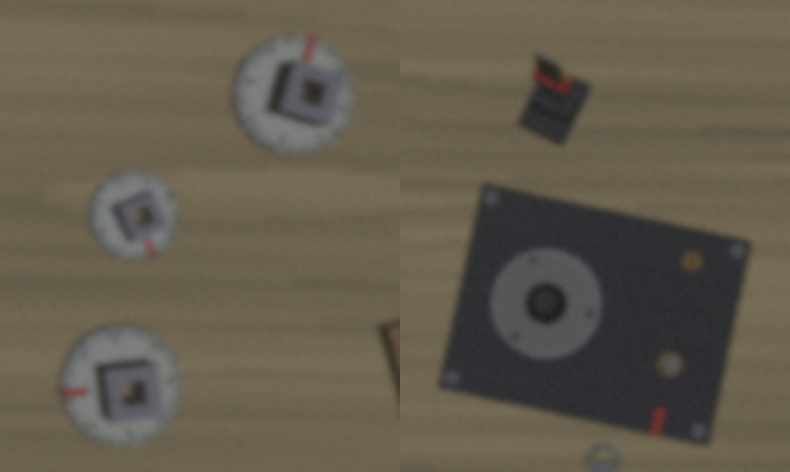

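View pics/c2.png

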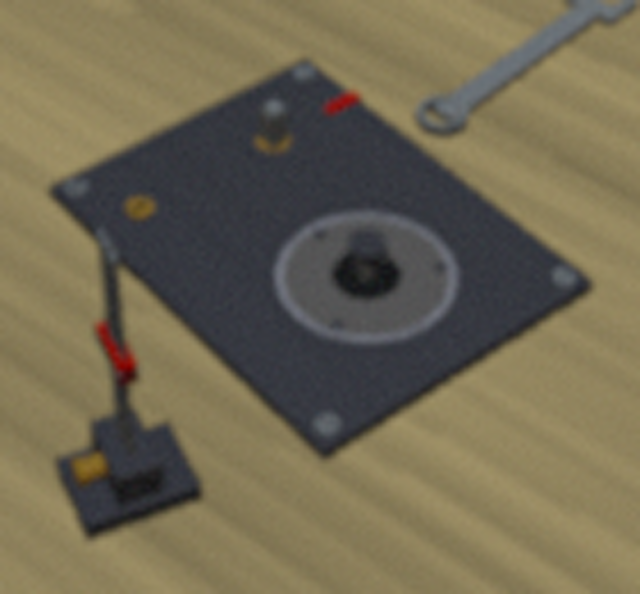

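The small dial, at top-view (417,224), is about 24 px or 71 mm across. The other two are about 100 mm. So (417,224) is the one meant, with its zero mark pointing lower right. The spindle is at about (338,201), next to the red pointer. Now I'll work out the approach.

```bash
cat >> h.py <<'E'
def plan(pos,yaw=None,q=True):
    """target TCP world pos, tool-x yaw (deg), tool down. prints turn and shift"""
    st=ctrl.read_state(); Rm=R.from_rotvec(st['orientation']).as_matrix()
    if yaw is None: yaw=np.degrees(np.arctan2(Rm[1,0],Rm[0,0]))
    c,s=np.cos(np.radians(yaw)),np.sin(np.radians(yaw))
    T=np.array([[c,s,0],[s,-c,0],[0,0,-1.]])
    rv=R.from_matrix(Rm.T@T).as_rotvec()
    d=T.T@(np.array(pos)-st['tcp_pos']); d0=Rm.T@(np.array(pos)-st['tcp_pos'])
    print('yawnow %.2f tcp'%np.degrees(np.arctan2(Rm[1,0],Rm[0,0])),np.round(st['tcp_pos'],4),'turn share',(rv/np.pi).round(4),'deg',np.degrees(rv).round(2),'| shift AFTER turn share',(d/.4).round(4),'| shift BEFORE turn share',(d0/.4).round(4))
E
python3 - <<'E'
from h import *
print(np.array(cams.get_calibration('wrist')['mount']).round(4))
C=cam('top'); f=lambda u,v:(255+(u-400)*120/390,90+v*145/472)
print('dial',onz(C,(416.6,224.2),.008))
for n,uv in dict(tl=(485,185),tr=(750,240),bl=(440,387),br=(707,443)).items(): print(n,onz(C,f(*uv),.01))
print('spin',onz(C,f(670,363),.036))
plan([.52,-.31,.17],28); plan([.52,-.31,.17],-62);plan([.52,-.31,.17],118)
E
```

```text
[[ 1.000e+00 -6.000e-04 -4.000e-04 -3.000e-04]
 [ 7.000e-04  9.607e-01  2.777e-01 -7.450e-02]
 [ 2.000e-04 -2.777e-01  9.607e-01 -1.587e-01]
 [ 0.000e+00  0.000e+00  0.000e+00  1.000e+00]]
dial [ 0.49595164 -0.32473741  0.008     ]
tl [0.71094878 0.07666316 0.01      ]
tr [ 0.66799844 -0.16325023  0.01      ]
bl [0.52817515 0.11135178 0.01      ]
br [ 0.48496327 -0.12923581  0.01      ]
spin [ 0.55491988 -0.09274897  0.036     ]
yawnow -71.90 tcp [ 0.163  -0.4987  0.2262] turn share [-4.00e-04  2.00e-04 -5.55e-01] deg [-6.00e-02  4.00e-02 -9.99e+01] | shift AFTER turn share [1.0095 0.0024 0.1405] | shift BEFORE turn share [-0.1711 -0.9948  0.1409]
yawnow -71.90 tcp [ 0.163  -0.4987  0.2262] turn share [-0.0001  0.0004 -0.055 ] deg [-0.01  0.06 -9.9 ] | shift AFTER turn share [ 0.0024 -1.0095  0.1405] | shift BEFORE turn share [-0.1711 -0.9948  0.1409]
yawnow -71.90 tcp [ 0.163  -0.4987  0.2262] turn share [5.00e-04 1.00e-04 9.45e-01] deg [1.000e-01 2.000e-02 1.701e+02] | shift AFTER turn share [-0.0024  1.0095  0.1405] | shift BEFORE turn share [-0.1711 -0.9948  0.1409]
```

```bash
python3 -m creep '[[[-0.0194,-0.116,0.0175,0,0,0,1],[-0.0194,-0.116,0.0175,0,0,0,1],[-0.0194,-0.116,0.0175,0,0,0,1],[-0.0194,-0.116,0.0175,0,0,0,1],[-0.0194,-0.116,0.0175,0,0,0,1],[-0.0194,-0.116,0.0175,0,0,0,1],[-0.0194,-0.116,0.0175,0,0,0,1],[-0.0194,-0.116,0.0175,0,0,0,1],[0,0,0,0,0,-0.0275,1],[0,0,0,0,0,-0.0275,1],[0,0,0,0,0,0,1],[0,0,0,0,0,0,1]]]'
python3 - <<'E'
from h import *
snap('wrist','w1.png'); plan([.496,-.325,.17],-62)
E
```

```text
clock: 1.65
tcp_pos: [0.4965, -0.3248, 0.1706]
orientation: [2.691, -1.621, -0.0]
force: [0.5, 0.4, 0.6]
width: 0.0917
yawnow -62.10 tcp [ 0.4965 -0.3249  0.1707] turn share [ 0.      0.     -0.0006] deg [ 0.   0.  -0.1] | shift AFTER turn share [-0.0003  0.0013  0.0017] | shift BEFORE turn share [-0.0003  0.0013  0.0017]
```

View pics/w1.png

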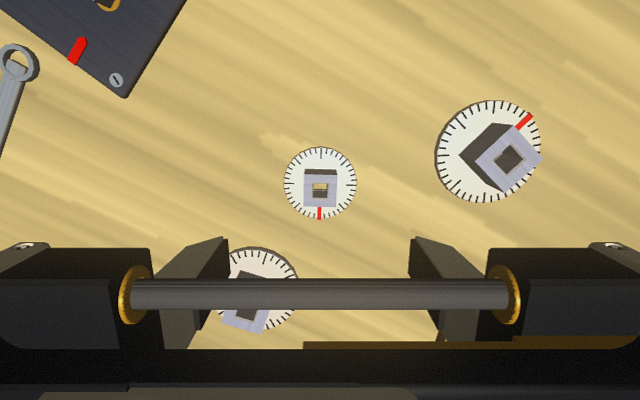

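The small dial sits at (320,183) between the fingers, with its red mark at (319,213) pointing along image-down. I'll measure it now.

Run:
```python
from h import *
im=cv2.imread('pics/w1.png'); C=cam('wrist')
h=cv2.cvtColor(im,cv2.COLOR_BGR2HSV)
roi=np.zeros(im.shape[:2],np.uint8); cv2.circle(roi,(320,183),40,1,-1)
print(im[205,310],im[195,308],im[160,300],im[183,290])
wood=(h[:,:,1]>70)&(h[:,:,0]<35)&(h[:,:,0]>12)
m=((~wood)*roi).astype(np.uint8)
c=max(cv2.findContours(m,cv2.RETR_EXTERNAL,cv2.CHAIN_APPROX_NONE)[0],key=cv2.contourArea)
e=cv2.fitEllipse(c); p=onz(C,e[0],.008); print('disc',e,p)
b,g,r=[im[:,:,i].astype(int) for i in range(3)]
hub=((b-r>12)&(b>120)&(roi>0)).astype(np.uint8)
hub=cv2.morphologyEx(hub,cv2.MORPH_OPEN,np.ones((3,3)))
c=max(cv2.findContours(hub,cv2.RETR_EXTERNAL,cv2.CHAIN_APPROX_NONE)[0],key=cv2.contourArea)
q=cv2.minAreaRect(c); print('hub',q); P=[onz(C,x,.034) for x in cv2.boxPoints(q)]; P=np.array(P)
print('hub c',P.mean(0)); d=np.diff(np.r_[P,P[:1]],axis=0); print(np.linalg.norm(d,axis=1),np.degrees(np.arctan2(d[:,1],d[:,0])))
red=((r>150)&(g<80)&(roi>0)); v,u=np.nonzero(red); z=onz(C,(u.mean(),v.mean()),.008); print('red',z); w=P.mean(0)-z; print('yaw of dial x',np.degrees(np.arctan2(w[1],w[0])), 'disc-based',np.degrees(np.arctan2(*(p-z)[1::-1])))
cv2.imwrite('pics/c3.png',cv2.resize(im[130:240,260:380],(720,600)))
```

```text
[187 176 177] [191 179 180] [225 234 233] [46 59 61]
disc ((319.71600341796875, 182.44537353515625), (70.41279602050781, 71.6046142578125), 89.00115203857422) [ 0.49675364 -0.32513228  0.008     ]Traceback (most recent call last):
  File "<stdin>", line 13, in <module>
ValueError: max() iterable argument is empty
```

```bash
cat > m.py <<'E'
from h import *
def dial(fn,C,ctr,z0,rad=40,thr=5):
    im=cv2.imread(fn); roi=np.zeros(im.shape[:2],np.uint8); cv2.circle(roi,ctr,rad,1,-1)
    b,g,r=[im[:,:,i].astype(int) for i in range(3)]
    hub=((b-g>thr)&(b-r>thr)&(b>120)&(b<215)&(roi>0)).astype(np.uint8)
    hub=cv2.morphologyEx(hub,cv2.MORPH_OPEN,np.ones((3,3)))
    c=max(cv2.findContours(hub,cv2.RETR_EXTERNAL,cv2.CHAIN_APPROX_NONE)[0],key=cv2.contourArea)
    q=cv2.minAreaRect(c); print('hub',q); P=np.array([onz(C,x,z0+.034) for x in cv2.boxPoints(q)])
    print('hub c',P.mean(0)); d=np.diff(np.r_[P,P[:1]],axis=0); print(np.linalg.norm(d,axis=1),np.degrees(np.arctan2(d[:,1],d[:,0])))
    red=((r>150)&(g<90)&(b<90)&(roi>0)); v,u=np.nonzero(red); z=onz(C,(u.mean(),v.mean()),z0+.008); print('red',z,(u.mean(),v.mean())); w=P.mean(0)-z; print('yaw of dial x',np.degrees(np.arctan2(w[1],w[0])))
E
python3 - <<'E'
from m import *
dial('pics/w1.png',cam('wrist'),(320,183),0)
im=cv2.imread('pics/w1.png');cv2.imwrite('pics/c3.png',cv2.resize(im[130:240,260:380],(720,600)))
E
```

```text
hub ((320.0, 190.5), (31.0, 32.0), 90.0)
hub c [ 0.49541934 -0.32605518  0.034     ]
[0.02849111 0.02886718 0.02925035 0.0288667 ] [ -62.14032792 -151.33168584  117.86015791   27.16131447]
red [ 0.46871294 -0.33908228  0.008     ] (np.float64(318.9230769230769), np.float64(212.97435897435898))
yaw of dial x 26.00262459932137
```

View pics/c3.png

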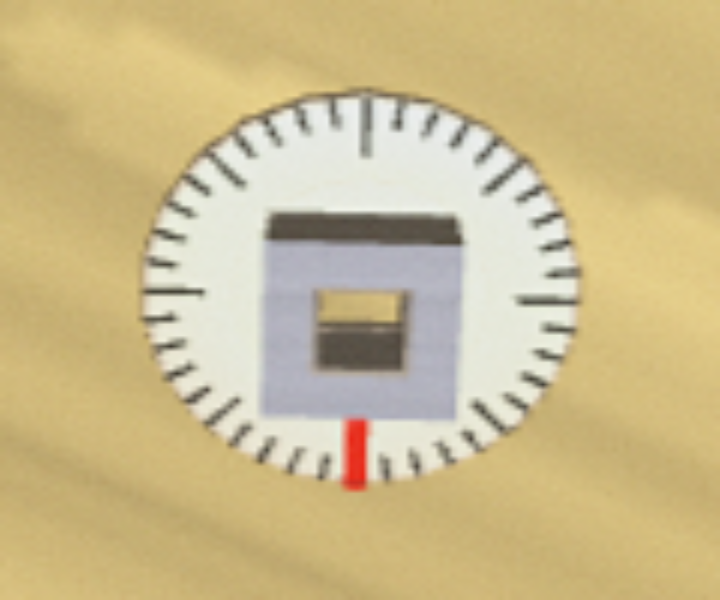

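```bash
python3 -m creep '[[[0.001,0.002,0,0,0,0.0105,1],[0,0,0.08,0,0,0,1],[0,0,0.08,0,0,0,1],[0,0,0.08,0,0,0,1],[0,0,0.08,0,0,0,1],[0,0,0.05,0,0,0,1],[0,0,0.0268,0,0,0,1],[0,0,0,0,0,0,1],[0,0,0,0,0,0,-0.2],[0,0,0,0,0,0,-1],[0,0,0,0,0,0,-1],[0,0,0,0,0,0,-1]]]' 30
python3 - <<'E'
from h import *
print(ctrl.read_state()['width'],ctrl.read_state()['tcp_pos'],ctrl.read_state()['force'])
E
```

```text
clock: 3.2
tcp_pos: [0.4962, -0.3256, 0.0123]
orientation: [2.666, -1.662, 0.001]
force: [1.0, -0.4, -0.4]
width: 0.056
0.055986209609574074 [ 0.49623021 -0.32558509  0.01230576] [ 0.97550902 -0.43699131 -0.38666184]
```

```bash
python3 -m creep '[[[0,0,0,0,0,0,-1],[0,0,0,0,0,0,-1],[0,0,0,0,0,0,-1],[0,0,0,0,0,0,-1],[0,0,-0.02,0,0,0,-1],[0,0,-0.06,0,0,0,-1],[0,0,-0.08,0,0,0,-1],[0,0,-0.08,0,0,0,-1],[0,0,-0.06,0,0,0,-1]]]' 30
python3 - <<'E'
from h import *
im,C=snap('wrist','w2.png'); plan([.48,-.1,.16],-100)
E
```

```text
clock: 4.32
tcp_pos: [0.4963, -0.3256, 0.1339]
orientation: [2.665, -1.662, 0.002]
force: [0.8, -0.9, -2.2]
width: 0.0297
yawnow -63.89 tcp [ 0.4975 -0.3266  0.137 ] turn share [-0.0014 -0.0016  0.2006] deg [-0.25 -0.28 36.11] | shift AFTER turn share [-0.5502  0.1415 -0.0574] | shift BEFORE turn share [-0.5275 -0.2101 -0.06  ]
```

View pics/w2.png

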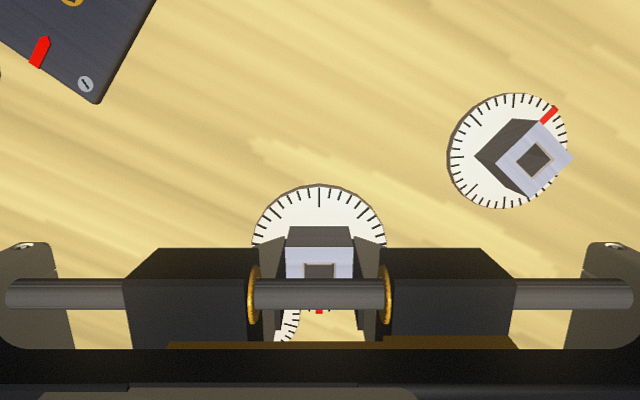

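```bash
python3 -m creep '[[[0,0,-0.02,0,0,0.0504,-1],[0,0,-0.0125,0,0,0.0504,-1],[0,0,-0.0125,0,0,0.0504,-1],[0,0,-0.0125,0,0,0.0504,-1],[-0.07,0.028,0,0,0,0,-1],[-0.08,0.0317,0,0,0,0,-1],[-0.08,0.0317,0,0,0,0,-1],[-0.08,0.0317,0,0,0,0,-1],[-0.08,0.0317,0,0,0,0,-1],[-0.08,0.0317,0,0,0,0,-1],[-0.08,0.0317,0,0,0,0,-1],[0,0,0,0,0,0,-1]]]'
python3 - <<'E'
from h import *
im,C=snap('wrist','w3.png'); plan([.45,-.095,.16],-100.2)
snap('scene','s3.png')
E
```

```text
clock: 5.88
tcp_pos: [0.4482, -0.0916, 0.1548]
orientation: [2.019, -2.407, -0.002]
force: [0.0, -0.2, -1.2]
width: 0.0298
yawnow -100.08 tcp [ 0.4489 -0.0929  0.155 ] turn share [-0.     -0.0001  0.0007] deg [-0.01 -0.02  0.12] | shift AFTER turn share [ 0.0047 -0.0036 -0.0125] | shift BEFORE turn share [ 0.0047 -0.0036 -0.0125]
```

View pics/w3.png

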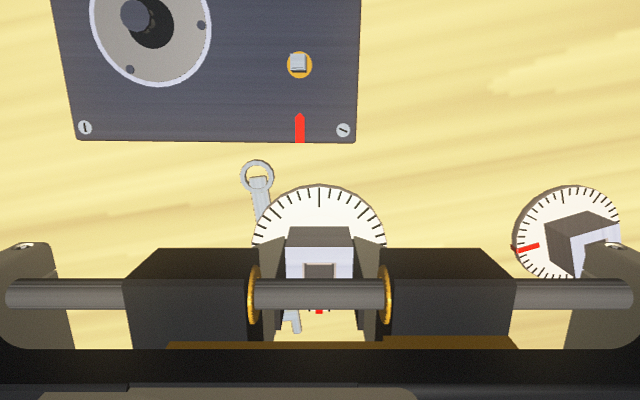

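The plate is upper left, with the pointer tip at (300,113) and the spindle at (299,62). The far half of the held dial is visible, its rim top at (319,185). I'll measure both in tool axes.

Run:
```python
from h import *
im=cv2.imread('pics/w3.png'); C=cam('wrist'); st=ctrl.read_state()
b,g,r=[im[:,:,i].astype(int) for i in range(3)]
# plate -x edge: per column last dark row
h=cv2.cvtColor(im,cv2.COLOR_BGR2HSV)
pts=[]
for u in list(range(110,285,5))+list(range(308,330,4)):
    col=im[120:160,u].astype(float).sum(1); k=np.argmax(np.diff(cv2.GaussianBlur(col[:,None],(1,3),0)[:,0])); pts.append((u,120+k+.5))
P=np.array([onz(C,p,.005)[:2] for p in pts]); 
vx,vy,x0,y0=cv2.fitLine(P.astype(np.float32),cv2.DIST_HUBER,0,.001,.001).ravel(); print('edge dir',np.degrees(np.arctan2(vy,vx)),pts[0],pts[-1])
red=((r>150)&(g<90)&(b<90)); red[180:]=0; red[:,:250]=0
v,u=np.nonzero(red); print('pointer bbox',u.min(),u.max(),v.min(),v.max())
w=onz(C,(u[v>120].mean(),130),.012); t=onz(C,(u[v<v.min()+2].mean(),v.min()),.012); print('pointer',w,t,np.degrees(np.arctan2(*(t-w)[1::-1])))
orange=((r-b>70)&(g>80)&(h[:,:,0]<24)); orange[90:]=0; orange[:,:270]=0;orange[:,330:]=0; orange[:40]=0
v,u=np.nonzero(orange); print('washer bbox',u.min(),u.max(),v.min(),v.max())
cv2.imwrite('pics/c4.png',np.hstack([cv2.resize(im[35:95,270:330],(400,400),interpolation=cv2.INTER_CUBIC),cv2.resize(im[170:250,250:390],(400,400),interpolation=cv2.INTER_CUBIC)]))
```

```text
edge dir 79.22316 (110, np.float64(140.5)) (328, np.float64(142.5))
pointer bbox 295 304 113 142
pointer [ 0.50315193 -0.08598812  0.012     ] [ 0.51731635 -0.08876249  0.012     ] -11.082132183443166
washer bbox 287 311 51 77
```

View pics/c4.png

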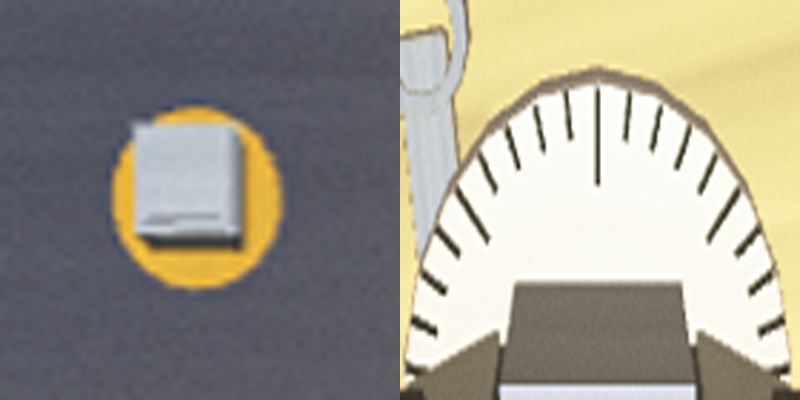

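```bash
cat >> h.py <<'E'
def tool_plane(uv,z):
    c=cams.get_calibration('wrist'); M=np.array(c['mount']); K=np.array(c['mtx'])
    d=M[:3,:3]@np.linalg.solve(K,[uv[0],uv[1],1.]); p=M[:3,3]; return p+d*(z-p[2])/d[2]
E
python3 - <<'E'
from h import *
C=cam('wrist')
print('rim',tool_plane((318.8,186.0),.0043),'side marks', )
# hub top front edge: hub far face at 15mm from axis, top at tool z .0123-.034
# crop right (600,388) -> 
print('hub edge',tool_plane((319,170+385*.2),.0123-.034), tool_plane((250+500*.35,170+385*.2),.0123-.034),tool_plane((250+695*.35,170+385*.2),.0123-.034))
w=onz(C,(299.2,64.3),.010); print('washer',w)
a=np.radians(-10.9); ax=np.array([np.cos(a),np.sin(a),0]); ay=np.array([-np.sin(a),np.cos(a),0])
t=np.array([.5173,-.0888,0]); print('tip rel spindle',(t-w)@ax,(t-w)@ay)
e=onz(C,(250,142),.009); print('edge dist',(w-e)@ax)
# spindle body: crop left corners top (135,122),(240,122),(240,235),(135,240) 
for q,z in [((135,122),.032),((238,125),.032),((240,235),.032),((140,238),.032)]:
    print(onz(C,(270+q[0]*.15,35+q[1]*.15),z))
print('proj spindle top z=.036 at w', proj(C,[w[0],w[1],.036]), 'corner z .032', [proj(C,w+ax*i*.006+ay*j*.006+[0,0,.022]).round(1) for i in(-1,1) for j in (-1,1)],[proj(C,w+ax*i*.006+ay*j*.006).round(1) for i in(-1,1) for j in (-1,1)])
T=cam('top')
for q in [(670,363)]: print(proj(T,[w[0],w[1],.036]),255+270*120/390,90+363*145/472)
E
```

```text
rim [-0.00012089 -0.03481416  0.0043    ] side marks
hub edge [-3.30261960e-05 -1.35668117e-02 -2.17000000e-02] [ 0.0465478  -0.01354549 -0.0217    ] [ 0.07653029 -0.01353176 -0.0217    ]
washer [ 0.55611893 -0.09599454  0.01      ]
tip rel spindle -0.0394790423867924 -0.0002757369099667019
edge dist 0.06522438308520964
[ 0.56266233 -0.09149811  0.032     ]
[ 0.56024305 -0.10316177  0.032     ]
[ 0.54849444 -0.10116109  0.032     ]
[ 0.55024109 -0.08956497  0.032     ]
proj spindle top z=.036 at w [297.30170937  60.55141088] corner z .032 [array([305.3,  69.5]), array([290. ,  69.3]), array([305.4,  52.9]), array([289.8,  52.7])] [array([306.3,  72. ]), array([292.1,  71.8]), array([306.4,  56.7]), array([292. ,  56.5])]
[339.22787189 201.12618201] 338.0769230769231 201.51483050847457
```

```bash
python3 -m creep '[[[0,0,0,0,0,0.004,-1],[-0.0105,-0.02,0.05,0,0,0,-1],[-0.0105,-0.02,0.06,0,0,0,-1],[-0.0105,-0.02,0.06,0,0,0,-1],[-0.0105,-0.02,0.0425,0,0,0,-1],[0,0,0.02,0,0,0,-1],[0,0,0,0,0,0,-1],[0,0,0,0,0,0,-1],[0,0,0,0,0,0,-1]]]'
python3 - <<'E'
from h import *
im,C=snap('wrist','w4.png'); plan([.4834,-.0823,.062],-100.8)
im=cv2.imread('pics/w4.png')
cv2.imwrite('pics/c5.png',np.vstack([im[:300,100:560],cv2.resize(im[60:180,240:380],(460,394))[:300]]))
E
```

```text
clock: 7.1
tcp_pos: [0.484, -0.0833, 0.0627]
orientation: [-2.0, 2.422, -0.002]
force: [0.3, -0.5, -0.5]
width: 0.0295
yawnow -100.91 tcp [ 0.4839 -0.0833  0.0626] turn share [-0.0004 -0.0001 -0.0006] deg [-0.07 -0.02 -0.11] | shift AFTER turn share [-0.0022  0.0018  0.0015] | shift BEFORE turn share [-0.0022  0.0018  0.0015]
```

View pics/w4.png

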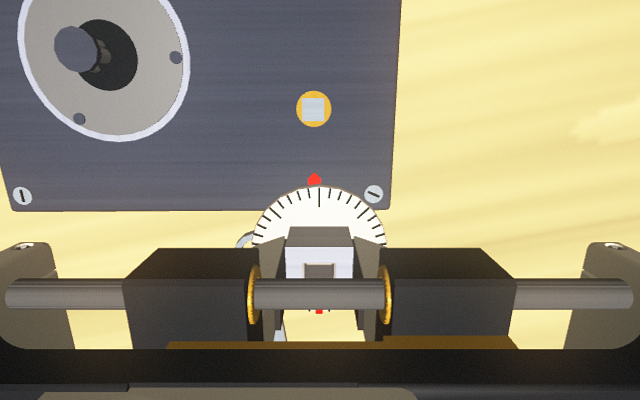

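Run:
```python
from h import *
im=cv2.imread('pics/w4.png'); C=cam('wrist'); h=cv2.cvtColor(im,cv2.COLOR_BGR2HSV)
b,g,r=[im[:,:,i].astype(int) for i in range(3)]
o=((r-b>70)&(g>80)); o[140:]=0;o[:80]=0;o[:,:280]=0;o[:,350:]=0
c=max(cv2.findContours(o.astype(np.uint8),cv2.RETR_EXTERNAL,cv2.CHAIN_APPROX_NONE)[0],key=cv2.contourArea)
e=cv2.fitEllipse(c);print('washer',e,onz(C,e[0],.010),onz(C,e[0],.011))
s=((r>140)&(abs(r-b)<40)); s[130:]=0;s[:90]=0;s[:,:295]=0;s[:,335:]=0
c=max(cv2.findContours(s.astype(np.uint8),cv2.RETR_EXTERNAL,cv2.CHAIN_APPROX_NONE)[0],key=cv2.contourArea)
q=cv2.minAreaRect(c);print('spindle light',q,[onz(C,q[0],z)[:2].round(4) for z in(.032,.036)])
pts=[]
for u in list(range(40,235,5)):
    col=im[195:225,u].astype(float).sum(1); k=np.argmax(np.diff(cv2.GaussianBlur(col[:,None],(1,3),0)[:,0])); pts.append((u,195+k+.5))
P=np.array([onz(C,p,.005)[:2] for p in pts]); vx,vy,x0,y0=cv2.fitLine(P.astype(np.float32),cv2.DIST_HUBER,0,.001,.001).ravel(); print('edge dir',np.degrees(np.arctan2(vy,vx)))
print('rim',tool_plane((318.8,186),.0043))
cv2.imwrite('pics/c5.png',np.hstack([cv2.resize(im[80:140,284:344],(400,400),interpolation=cv2.INTER_CUBIC),cv2.resize(im[170:250,250:390],(400,400),interpolation=cv2.INTER_CUBIC)]))
```

```text
washer ((313.24359130859375, 108.37545776367188), (34.113067626953125, 35.30734634399414), 173.15760803222656) [ 0.55459156 -0.0933914   0.01      ] [ 0.5546022  -0.09340992  0.011     ]
spindle light ((312.5, 109.0), (22.0, 21.0), 90.0) [array([ 0.5546, -0.0933]), array([ 0.5546, -0.0934])]
edge dir 79.49053
rim [-0.00011238 -0.03481332  0.0043    ]
```

View pics/c5.png

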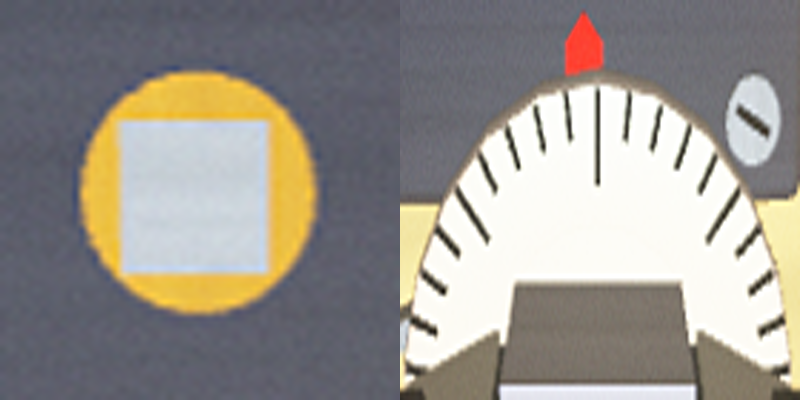

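```bash
python3 -m creep '[[[-0.002,-0.04,0,0,0,-0.0015,-1],[-0.002,-0.05,0,0,0,0,-1],[-0.002,-0.05,0,0,0,0,-1],[-0.0021,-0.03,0,0,0,0,-1],[0,-0.0116,0,0,0,0,-1],[0,0,0,0,0,0,-1],[0,0,0,0,0,0,-1],[0,0,0,0,0,0,-1]]]'
python3 - <<'E'
from h import *
plan([.5559,-.0936,.0483],-100.7)
im,C=snap('wrist','w5.png')
im,C=snap('scene','s5.png'); im=im[:,:,::-1]
cv2.imwrite('pics/c6.png',cv2.resize(im[170:290,250:400],(750,600),interpolation=cv2.INTER_CUBIC))
E
```

```text
clock: 8.15
tcp_pos: [0.5553, -0.0933, 0.062]
orientation: [2.006, -2.418, -0.0]
force: [1.0, -0.3, -1.3]
width: 0.0295
yawnow -100.64 tcp [ 0.5553 -0.0933  0.062 ] turn share [ 0.0001 -0.      0.0003] deg [ 0.02 -0.    0.06] | shift AFTER turn share [ 0.0004 -0.0016  0.0343] | shift BEFORE turn share [ 0.0004 -0.0016  0.0343]
```

View pics/c6.png

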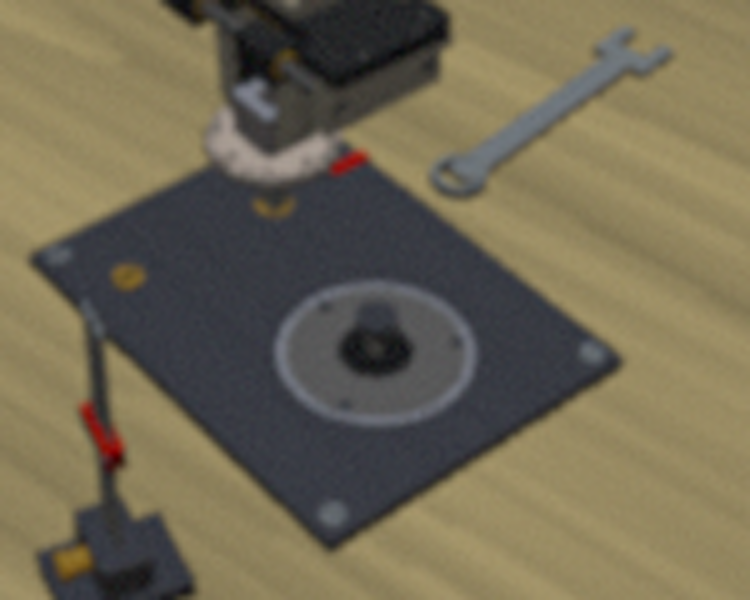

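View pics/w5.png

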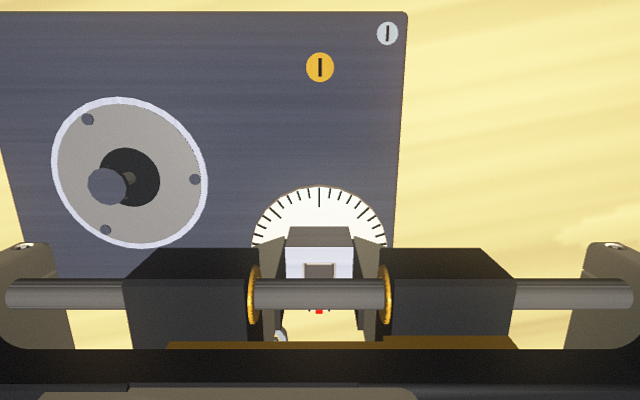

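The dial hovers directly above the spindle. Lowering gently onto the lead.

```bash
python3 -m creep '[[[0,-0.0016,0.015,0,0,0,-1],[0,0,0.015,0,0,0,-1],[0,0,0.005,0,0,0,-1],[0,0,0.005,0,0,0,-1],[0,0,0,0,0,0,-1],[0,0,0,0,0,0,-1]]]'
```

```text
clock: 9.0
tcp_pos: [0.5564, -0.0935, 0.0461]
orientation: [-2.006, 2.418, -0.001]
force: [-1.0, 0.4, -1.0]
width: 0.0297
```

```bash
python3 -m creep '[[[0,0,0.005,0,0,0,-1],[0,0,0.005,0,0,0,-1],[0,0,0.003,0,0,0,-1],[0,0,0,0,0,0,-1]]]'
```

```text
clock: 9.5
tcp_pos: [0.556, -0.0934, 0.0404]
orientation: [2.006, -2.417, -0.001]
force: [-0.9, 0.1, -1.5]
width: 0.0297
```

```bash
python3 -m creep '[[[0,0,0.01,0,0,0,-1],[0,0,0.01,0,0,0,-1],[0,0,0.01,0,0,0,-1],[0,0,0.008,0,0,0,-1],[0,0,0.004,0,0,0,-1],[0,0,0.004,0,0,0,-1],[0,0,0,0,0,0,-1],[0,0,0,0,0,0,-1]]]'
```

```text
clock: 10.5
tcp_pos: [0.556, -0.0934, 0.0221]
orientation: [2.006, -2.417, -0.001]
force: [-4.4, 0.8, -2.6]
width: 0.0297
```

```bash
python3 -m creep '[[[0,0.001,0.003,0,0,0,-1],[0,0,0.003,0,0,0,-1],[0,0,0,0,0,0,-1],[0,0,0,0,0,0,-1]]]'; python3 -c "
from h import *
s=ctrl.read_state();print(s['force'],s['tcp_pos'])"
```

```text
clock: 11.0
tcp_pos: [0.556, -0.0934, 0.022]
orientation: [-2.006, 2.417, -0.001]
force: [-8.7, 1.5, 15.7]
width: 0.0296
[-8.72135077  1.53027495 15.6906419 ] [ 0.55601121 -0.09342755  0.02195276]
```

Bottomed at TCP z 0.022 with 15.7 N; 0.0223 was predicted for seated. Releasing, rising and checking.

```bash
python3 -m creep '[[[0,0,0,0,0,0,0.5],[0,0,0,0,0,0,0.5],[0,0,0,0,0,0,0.5],[0,0,-0.01,0,0,0,0.5],[0,0,-0.05,0,0,0,0.5],[0,0,-0.08,0,0,0,0.5],[0,0,-0.08,0,0,0,0.5],[0,0,-0.08,0,0,0,1],[0,0,-0.05,0,0,0,1],[0,0,0,0,0,0,1],[0,0,0,0,0,0,1]]]'
python3 - <<'E'
from m import *
im,C=snap('wrist','w6.png'); s=ctrl.read_state(); print(s['tcp_pos'],s['width'])
snap('scene','s6.png');snap('top','t6.png')
E
```

```text
clock: 12.38
tcp_pos: [0.5554, -0.0933, 0.1591]
orientation: [2.005, -2.417, -0.002]
force: [-0.8, 0.3, -0.5]
width: 0.0912
[ 0.55528993 -0.09322642  0.15875915] 0.09161023733889366
```

View pics/w6.png

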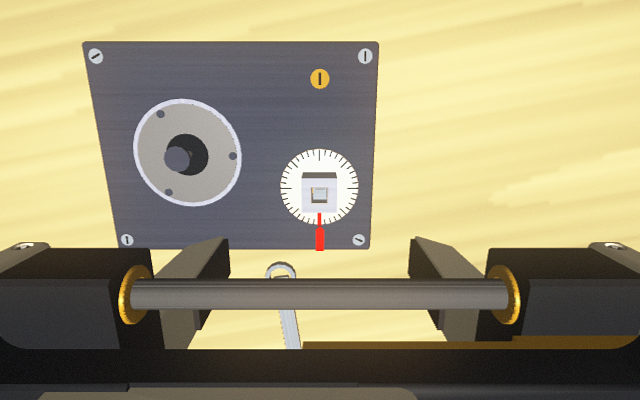

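The dial is seated at (319,187). The zero mark runs into the pointer at (319,215–235), and the spindle is visible inside the bore. Next, the seating height numbers, the rider and the loupe.

Run:
```python
from m import *
st=ctrl.read_state(); C=cam('wrist'); im=cv2.imread('pics/w6.png'); h=cv2.cvtColor(im,cv2.COLOR_BGR2HSV)
b,g,r=[im[:,:,i].astype(int) for i in range(3)]
roi=np.zeros(im.shape[:2],np.uint8); cv2.circle(roi,(319,187),45,1,-1)
w=((im.min(2)>150)&(roi>0)).astype(np.uint8); w=cv2.morphologyEx(w,cv2.MORPH_CLOSE,np.ones((7,7)))
c=max(cv2.findContours(w,cv2.RETR_EXTERNAL,cv2.CHAIN_APPROX_NONE)[0],key=cv2.contourArea)
c=cv2.convexHull(c); e=cv2.fitEllipse(c); print('disc',e)
for z in (.018,.023): 
    a=onz(C,(e[0][0]-e[1][0]/2,e[0][1]),z);bb=onz(C,(e[0][0]+e[1][0]/2,e[0][1]),z); print(z,onz(C,e[0],z),'diam',np.linalg.norm(a-bb))
red=((r>150)&(g<90)&(b<90)); red[260:]=0; v,u=np.nonzero(red)
for row in range(v.min(),v.max()+1,3): k=u[v==row]; print(row,k.min(),k.max(),end='; ')
print()
cv2.imwrite('pics/c7.png',cv2.resize(im[140:260,270:370],(500,600),interpolation=cv2.INTER_CUBIC))
s=cv2.imread('pics/s6.png'); t=cv2.imread('pics/t6.png')
cv2.imwrite('pics/c8.png',np.hstack([cv2.resize(s[225:300,240:300],(400,500),interpolation=cv2.INTER_CUBIC),cv2.resize(t[95:145,280:320],(400,500),interpolation=cv2.INTER_CUBIC)]))
```

```text
disc ((318.8942565917969, 186.37490844726562), (75.6883544921875, 77.90644073486328), 90.21741485595703)
0.018 [ 0.5564153  -0.09330857  0.018     ] diam 0.06899757138268693
0.023 [ 0.55762519 -0.093539    0.023     ] diam 0.06784533500794082
213 318 320; 216 318 320; 219 318 320; 222 318 320; 225 317 320; 228 317 322; 231 316 323; 234 315 323; 237 316 323; 240 316 323; 243 316 323; 246 316 323; 249 316 323;
```

View pics/c7.png

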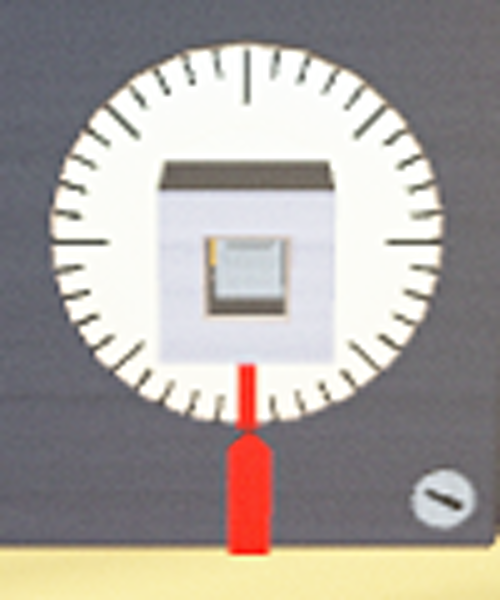

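View pics/c8.png

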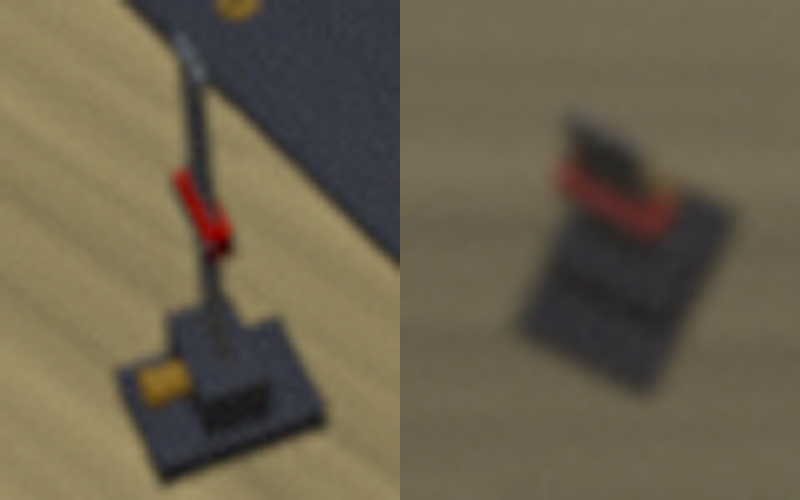

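Dial check: the zero mark lines up with the pointer tip, at (248,430) in the crop, and the spindle is inside the bore. The white line isn't visible from the scene camera, so it must be on the robot side. I'll tilt the wrist camera toward the rule.

```bash
python3 -m creep '[[[-0.06,-0.0117,-0.0285,0,0,0,1],[-0.06,-0.0117,-0.0285,0,0,0,1],[-0.06,-0.0117,-0.0285,0,0,0,1],[-0.06,-0.0117,-0.0285,0,0,0,1],[-0.06,-0.0117,-0.0285,0,0,0,1],[0,0,0,0.0476,0,0,1],[0,0,0,0.0476,0,0,1],[0,0,0,0.0476,0,0,1],[0,0,0,0.0476,0,0,1],[0,0,0,0.0476,0,0,1],[0,0,0,0.0476,0,0,1],[0,0,0,0.0476,0,0,1]]]'
python3 -m creep '[[[0,0,0,0,0,0,1],[0,0,0,0,0,0,1],[0,0,0,0,0,0,1]]]'
python3 - <<'E'
from h import *
s=ctrl.read_state();im,C=snap('wrist','w7.png'); print(s['tcp_pos'],s['joint_pos'],s['qvel'].round(3)); np.savez('c7.npz',R=C[1],p=C[2]); print(C[2],C[1][:,2])
E
```

```text
clock: 14.02
tcp_pos: [0.6065, 0.036, 0.2643]
orientation: [-1.57, 1.932, -0.908]
force: [0.8, 0.4, -0.3]
width: 0.0918
clock: 14.4
tcp_pos: [0.607, 0.0353, 0.2645]
orientation: [-1.569, 1.934, -0.907]
force: [0.9, -0.9, 0.8]
width: 0.0921
[0.60698268 0.03527018 0.26454581] [ 0.05119672  0.1750778   1.97395908 -0.94741495  0.2835004   2.65660176] [ 0.001 -0.001 -0.001 -0.02  -0.002  0.019]
[0.54063099 0.05644042 0.42609203] [ 0.51574118 -0.14930695 -0.84363409]
```

View pics/w7.png

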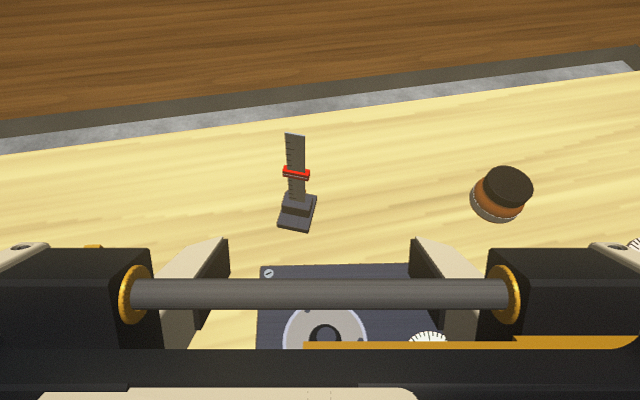

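Run:
```python
import cv2,numpy as np
im=cv2.imread('pics/w7.png'); cv2.imwrite('pics/c9.png',cv2.resize(im[125:240,265:330],(339,600),interpolation=cv2.INTER_CUBIC))
cv2.imwrite('pics/c10.png',cv2.resize(im[160:185,275:320],(800,444),interpolation=cv2.INTER_CUBIC))
```

```text
(no output)
```

View pics/c9.png

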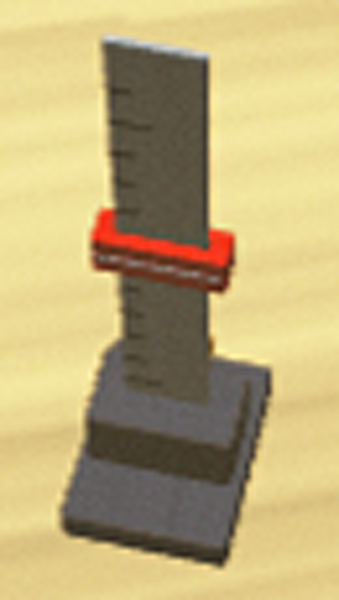

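View pics/c10.png

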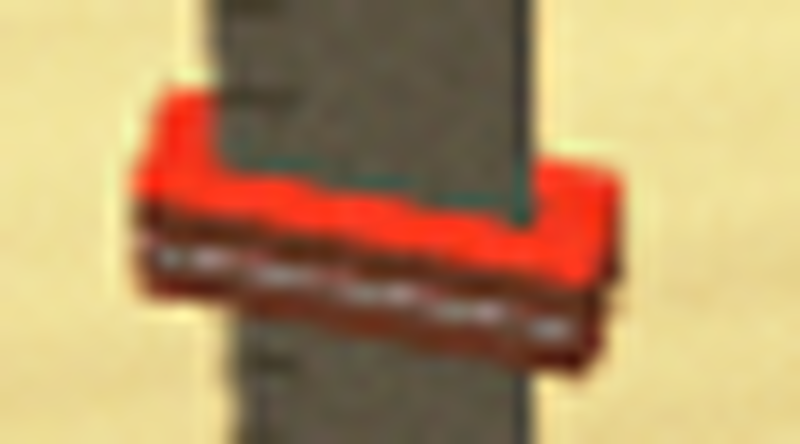

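Run:
```python
from h import *
f=np.load('c7.npz'); C=(np.array(cams.get_calibration('wrist')['mtx']),f['R'],f['p'])
top=onz(C,(294.6,133.8),.164); bot=onz(C,(296.1,199.7),.034); print('rule top/bot',top,bot)
S=cam('scene')
# plane of rule: direction of rule width from top edge ends
a=onz(C,(265+105/5.217-.5,125+38/5.217-.5),.164); b=onz(C,(265+208/5.217-.5,125+55/5.217-.5),.164); w=(b-a); print('width',np.linalg.norm(w)); n=np.array([-w[1],w[0],0])/np.linalg.norm(w); print('yaw normal',np.degrees(np.arctan2(n[1],n[0])))
def hit(uv,q,off=0):
    p,d=ray(C,uv); return p+d*((np.asarray(q)-p)@n+off)/(d@n)
for q in (top,bot,(top+bot)/2):
    zt=hit((295.3,169.8),q); fe=onz(C,(295.3,173.3),zt[2]); dd=(fe-zt)@n
    ln=hit((294.9,175.8),q,dd); be=hit((295.3,178.3),q,dd)
    print('top of rider',zt,'depth',dd,'line',ln,'bottom',be[2])
    print(' line in scene',proj(S,ln),'top in scene',proj(S,zt))
```

```text
rule top/bot [0.78677359 0.01646116 0.164     ] [0.78804187 0.01730123 0.034     ]
width 0.021180864037689522
yaw normal -23.49826971180641
top of rider [0.78703551 0.01706359 0.10226242] depth -0.005120692847629916 line [0.78212071 0.01860216 0.09709619] bottom 0.0921055890372739
 line in scene [271.07475936 255.61147326] top in scene [268.72618336 254.8772134 ]
top of rider [0.78787988 0.01692866 0.10115274] depth -0.005138240228717206 line [0.78294823 0.0184725  0.0959688 ] bottom 0.09096109794480811
 line in scene [270.78410924 256.17398899] top in scene [268.42640263 255.44098302]
top of rider [0.7874577  0.01699613 0.10170758] depth -0.00512946653817356 line [0.78253447 0.01853733 0.0965325 ] bottom 0.09153334349104092
 line in scene [270.92940992 255.89277831] top in scene [268.5762693  255.15914278]
```

The white line on the rider shows in the crop. It measures about 96–97 mm high, inside the 95–125 range, and the projection agrees with the scene view. Next I'll untilt and go over the loupe handle.

Run:
```python
from h import *
plan([.5,.1,.25],-105)
T=cam('top')
for uv in [(189,208),(185,224),(168,254)]: print(onz(T,uv,.012))
```

```text
yawnow -102.83 tcp [0.607  0.0352 0.2647] turn share [-0.27   -0.006   0.0163] deg [-48.6   -1.07   2.94] | shift AFTER turn share [-0.0872  0.3004  0.0367] | shift BEFORE turn share [-0.0998  0.2212 -0.2007]
[0.52428951 0.33915877 0.012     ]
[0.47748605 0.34899058 0.012     ]
[0.38926379 0.39493103 0.012     ]
```

```bash
python3 -m creep '[[[0,0,0,-0.045,-0.001,0.0027,1],[0,0,0,-0.045,-0.001,0.0027,1],[0,0,0,-0.045,-0.001,0.0027,1],[0,0,0,-0.045,-0.001,0.0027,1],[0,0,0,-0.045,-0.001,0.0027,1],[0,0,0,-0.045,-0.001,0.0027,1],[0,0,0,0,0,0,1]]]'
python3 - <<'E'
from h import *
plan([.47,.36,.19],-112.5); print(ctrl.read_state()['joint_pos'])
E
```

```text
clock: 15.32
tcp_pos: [0.6097, 0.0253, 0.2651]
orientation: [-1.863, 2.473, -0.135]
force: [-0.5, -0.8, -0.0]
width: 0.092
yawnow -106.09 tcp [0.6097 0.0253 0.2651] turn share [-0.0306 -0.0042  0.0359] deg [-5.51 -0.75  6.46] | shift AFTER turn share [-0.6395  0.643   0.1877] | shift BEFORE turn share [-0.7106  0.5816  0.1199]
[-0.06395967  0.42771191  1.29066647 -0.03955191  1.33435774  1.79432668]
```

```bash
python3 -m creep '[[[0,0,0,-0.0306,-0.0042,0.0359,1],[-0.071,0.0714,0.0209,0,0,0,1],[-0.071,0.0714,0.0209,0,0,0,1],[-0.071,0.0714,0.0209,0,0,0,1],[-0.071,0.0714,0.0209,0,0,0,1],[-0.071,0.0714,0.0209,0,0,0,1],[-0.071,0.0714,0.0209,0,0,0,1],[-0.071,0.0714,0.0209,0,0,0,1],[-0.071,0.0714,0.0209,0,0,0,1],[-0.071,0.0714,0.0209,0,0,0,1],[0,0,0,0,0,0,1],[0,0,0,0,0,0,1]]]'
python3 - <<'E'
from h import *
plan([.47,.36,.19],-112.5);snap('wrist','w8.png')
E
```

```text
clock: 16.82
tcp_pos: [0.4681, 0.3601, 0.1908]
orientation: [-1.747, 2.61, -0.003]
force: [0.2, -0.8, -0.1]
width: 0.092
yawnow -112.41 tcp [0.4681 0.3601 0.1908] turn share [-0.0006 -0.      0.0005] deg [-0.11 -0.01  0.09] | shift AFTER turn share [-0.0015 -0.0046  0.002 ] | shift BEFORE turn share [-0.0015 -0.0046  0.002 ]
```

View pics/w8.png

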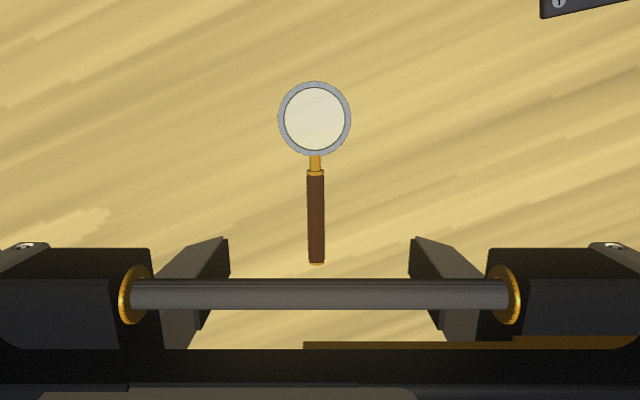

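The loupe is in clear view: lens at (314,118), handle running from (315,172) to (316,264). It is nearly aligned with the tool. Measuring.

Run:
```python
from h import *
im=cv2.imread('pics/w8.png'); C=cam('wrist')
b,g,r=[im[:,:,i].astype(int) for i in range(3)]
m=((r-b<45)&(r>90)); m[170:]=0; m[:70]=0; m[:,:260]=0; m[:,370:]=0
c=max(cv2.findContours(cv2.morphologyEx(m.astype(np.uint8),cv2.MORPH_OPEN,np.ones((3,3))),cv2.RETR_EXTERNAL,cv2.CHAIN_APPROX_NONE)[0],key=cv2.contourArea)
e=cv2.fitEllipse(c); print(e); L=onz(C,e[0],.012); a=onz(C,(e[0][0]-e[1][0]/2,e[0][1]),.012); print('lens',L,'R',np.linalg.norm(a-L))
hm=((r<130)&(r-b>10)); hm[:172]=0; hm[262:]=0; hm[:,:300]=0; hm[:,330:]=0
mid=[]
for v in range(176,260,4):
    k=np.nonzero(hm[v])[0]; mid.append(((k.min()+k.max())/2,v)); 
print(mid[0],mid[-1],k.max()-k.min())
H=np.array([onz(C,q,.018) for q in mid]); vx,vy,x0,y0=cv2.fitLine(H[:,:2].astype(np.float32),cv2.DIST_HUBER,0,.001,.001).ravel(); print('handle yaw',np.degrees(np.arctan2(vy,vx)))
d=H[-1]-L; print('lens->handle end yaw',np.degrees(np.arctan2(d[1],d[0])),np.linalg.norm(d[:2]))
for y in (157,158,159):
    t=np.radians(y); print('grip',L[:2]+.07*np.array([np.cos(t),np.sin(t)]))
```

```text
((314.0165100097656, 118.16786193847656), (72.28349304199219, 74.05245208740234), 176.12181091308594)
lens [0.52615588 0.34105433 0.012     ] R 0.03513525892498552
(np.float64(315.0), 176) (np.float64(316.5), 256) 15
handle yaw -21.658293
lens->handle end yaw 158.35926887789486 0.1434652071908342
grip [0.46172054 0.36840551]
grip [0.46125301 0.3672768 ]
grip [0.46080525 0.36614009]
```

```bash
python3 -m creep '[[[-0.0093,0.0225,0,0,0,-0.0042,0.2],[0,0,0.08,0,0,0,0.2],[0,0,0.08,0,0,0,0.2],[0,0,0.08,0,0,0,0.2],[0,0,0.08,0,0,0,0.2],[0,0,0.07,0,0,0,0.2],[0,0,0.04,0,0,0,0.2],[0,0,0.02,0,0,0,0.2],[0,0,0.0165,0,0,0,0.2],[0,0,0,0,0,0,0.2],[0,0,0,0,0,0,0.2]]]' 35
python3 -c "
from h import *
plan([.4611,.3669,.004],-111.65)"
```

```text
clock: 18.25
tcp_pos: [0.462, 0.3674, 0.0048]
orientation: [-1.763, 2.599, -0.002]
force: [0.7, -0.8, -0.2]
width: 0.055
yawnow -111.71 tcp [0.462  0.3674 0.0048] turn share [-0.0006  0.0001 -0.0003] deg [-0.1   0.01 -0.06] | shift AFTER turn share [0.0019 0.0016 0.0021] | shift BEFORE turn share [0.0019 0.0016 0.0021]
```

```bash
python3 -m creep '[[[0.0015,0.0015,0.002,0,0,0,-1],[0,0,0,0,0,0,-1],[0,0,0,0,0,0,-1],[0,0,0,0,0,0,-1],[0,0,0,0,0,0,-1],[0,0,0,0,0,0,-1],[0,0,-0.01,0,0,0,-1],[0,0,-0.04,0,0,0,-1],[0,0,-0.06,0,0,0,-1],[0,0,-0.06,0,0,0,-1],[0,0,0,0,0,0,-1],[0,0,0,0,0,0,-1]]]' 35
python3 - <<'E'
from h import *
s=ctrl.read_state(); print(s['tcp_pos'],s['width'],s['force'],s['torque']); snap('wrist','w9.png')
plan([.5,.1,.25])
E
```

```text
clock: 19.75
tcp_pos: [0.4604, 0.3666, 0.071]
orientation: [1.763, -2.599, 0.002]
force: [-0.2, -0.7, -2.1]
width: 0.018
[0.46041263 0.36661865 0.07103973] 0.01799710469875364 [-0.17050226 -0.68445035 -2.08666672] [0.09055086 0.04615446 0.04023972]
yawnow -111.71 tcp [0.4602 0.3665 0.0706] turn share [-0.     -0.0007  0.    ] deg [-0.01 -0.12  0.  ] | shift AFTER turn share [ 0.5822 -0.3388 -0.4486] | shift BEFORE turn share [ 0.5831 -0.3389 -0.4473]
```

View pics/w9.png

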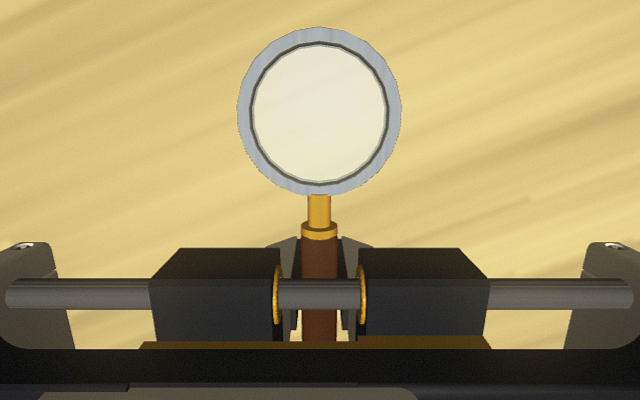

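```bash
cat > lens.py <<'E'
from h import *
def lens(fn,zt=-.008):
    im=cv2.imread(fn); b,g,r=[im[:,:,i].astype(int) for i in range(3)]
    hsv=cv2.cvtColor(im,cv2.COLOR_BGR2HSV)
    m=((hsv[:,:,1]<60)&(r>90)).astype(np.uint8); m[196:]=0; m[:15]=0; m[:,:215]=0; m[:,425:]=0
    m=cv2.morphologyEx(m,cv2.MORPH_OPEN,np.ones((3,3)))
    c=max(cv2.findContours(m,cv2.RETR_EXTERNAL,cv2.CHAIN_APPROX_NONE)[0],key=cv2.contourArea)
    c=cv2.convexHull(c)
    U=np.array([tool_plane(q[0],zt)[:2] for q in c],np.float32)
    U=U[U[:,1]>-.2]; A=np.c_[2*U,np.ones(len(U))]; s=np.linalg.lstsq(A,(U**2).sum(1),rcond=None)[0]
    print('bbox',cv2.boundingRect(c),'lens tool xy',s[:2],'R',np.sqrt(s[2]+s[0]**2+s[1]**2),'ellipse',cv2.fitEllipse(U)[1]); return s[:2]
E
python3 - <<'E'
from lens import *
lens('pics/w9.png')
E
```

```text
bbox (237, 27, 165, 169) lens tool xy [ 3.84675045e-05 -6.83653088e-02] R 0.035537932650374915 ellipse (0.07104311138391495, 0.07111246883869171)
```

```bash
python3 -m creep '[[[0,0,-0.04,0,0,0,-1],[0,0,-0.07,0,0,0,-1],[0.03,-0.0115,-0.065,0,0,0,-1],[0.0713,-0.0275,0,0,0,0,-1],[0.0713,-0.0275,0,0,0,0,-1],[0.0713,-0.0275,0,0,0,0,-1],[0.0713,-0.0275,0,0,0,0,-1],[0.0713,-0.0275,0,0,0,0,-1],[0.0713,-0.0275,0,0,0,0,-1],[0.0713,-0.0275,0,0,0,0,-1],[0.0713,-0.0275,0,0,0,0,-1],[0.0713,-0.0275,0,0,0,0,-1]]]'
python3 -c "
from h import *
plan([.4555,-.0611,.135],-111.7)"
```

```text
clock: 21.3
tcp_pos: [0.4577, 0.078, 0.1423]
orientation: [-1.763, 2.6, -0.003]
force: [0.7, 0.5, -1.5]
width: 0.0172
yawnow -111.70 tcp [0.4577 0.078  0.1423] turn share [-0.0005 -0.0002 -0.    ] deg [-0.09 -0.04 -0.  ] | shift AFTER turn share [ 0.3251 -0.1235  0.0183] | shift BEFORE turn share [ 0.3251 -0.1235  0.0187]
```

```bash
python3 -m creep '[[[0.07,-0.0266,0,0,0,0,-1],[0.07,-0.0266,0,0,0,0,-1],[0.07,-0.0266,0,0,0,0,-1],[0.065,-0.0247,0,0,0,0,-1],[0.04,-0.0152,0,0,0,0,-1],[0.01,-0.0038,0.018,0,0,0,-1],[0,0,0,0,0,0,-1],[0,0,0,0,0,0,-1],[0,0,0,0,0,0,-1],[0,0,0,0,0,0,-1]]]'
python3 - <<'E'
from lens import *
s=ctrl.read_state(); print(s['tcp_pos'],s['qvel'].round(3)); C=cam('wrist'); snap('wrist','w10.png'); 
plan([.4555,-.0611,.0947],-111.7)
E
```

```text
clock: 22.55
tcp_pos: [0.4555, -0.0597, 0.1347]
orientation: [-1.764, 2.599, -0.002]
force: [-0.5, 0.8, -1.7]
width: 0.0177
[ 0.45551529 -0.05971043  0.13474872] [-0.004 -0.001  0.003  0.001 -0.    -0.001]
yawnow -111.68 tcp [ 0.4555 -0.0598  0.1347] turn share [-0.0004 -0.0002  0.0001] deg [-0.07 -0.04  0.02] | shift AFTER turn share [ 0.003  -0.0012  0.1001] | shift BEFORE turn share [ 0.0029 -0.0011  0.1001]
```

View pics/w10.png

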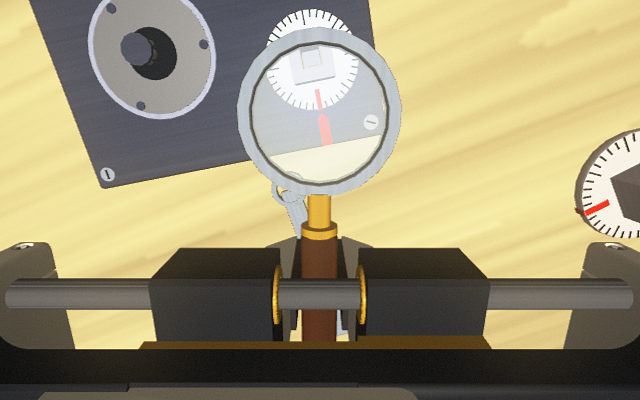

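The zero mark is seen through the glass near (320,110), almost at the lens centre. Computing the offset.

Run:
```python
from lens import *
im=cv2.imread('pics/w10.png'); cv2.imwrite('pics/c11.png',cv2.resize(im[70:160,270:370],(660,594),interpolation=cv2.INTER_CUBIC))
L=lens('pics/w10.png')
```

```text
bbox (215, 15, 187, 181) lens tool xy [-0.00473374 -0.06947332] R 0.040023002235517344 ellipse (0.07552064955234528, 0.08830184489488602)
```

View pics/c11.png

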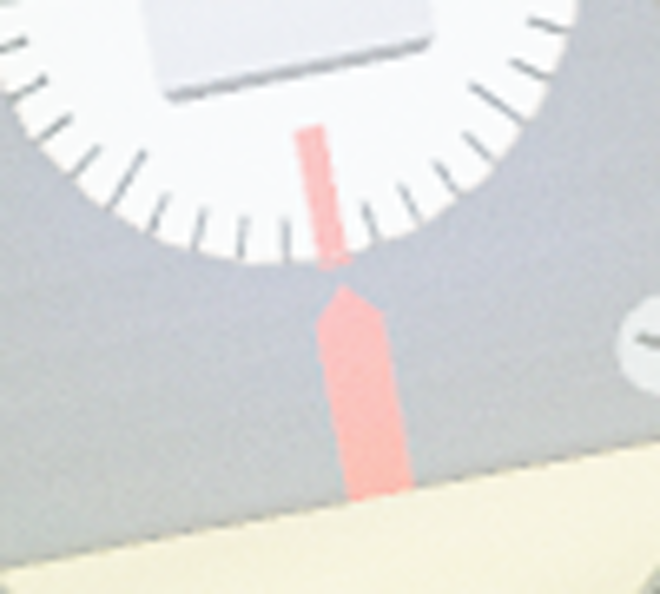

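Run:
```python
from lens import *
C=cam('wrist'); st=ctrl.read_state()
z=onz(C,(320.3,109.7),.018); print('zero world',z)
Rm=R.from_rotvec(st['orientation']).as_matrix(); L=np.array([0,-.0684,-.002])
Lw=Rm@L+st['tcp_pos']; print('lens world',Lw, 'tool down err',Rm[:,2])
print('diff tool', (Rm.T@(z-Lw)))
```

```text
zero world [ 0.51950584 -0.08655938  0.018     ]
lens world [ 0.51905683 -0.08506318  0.1368211 ] tool down err [ 8.54628930e-04 -1.14941075e-03 -9.99998974e-01]
diff tool [ 0.00113513 -0.0008251   0.11882308]
```

```bash
python3 -m creep '[[[0.0028,-0.002,0.01,0,0,0,-1],[0,0,0.025,0,0,0,-1],[0,0,0.03,0,0,0,-1],[0,0,0.025,0,0,0,-1],[0,0,0.0101,0,0,0,-1],[0,0,0,0,0,0,-1],[0,0,0,0,0,0,-1],[0,0,0,0,0,0,-1]]]'
python3 - <<'E'
from lens import *
st=ctrl.read_state();C=cam('wrist'); snap('wrist','w11.png'); Rm=R.from_rotvec(st['orientation']).as_matrix()
Lw=Rm@np.array([0,-.0684,-.002])+st['tcp_pos']; print(st['tcp_pos'],'lens',Lw,Rm[:,2],st['width'],st['force'])
snap('scene','s11.png');snap('top','t11.png')
s=cv2.imread('pics/s11.png')
cv2.imwrite('pics/c12.png',cv2.resize(s[150:310,240:400],(600,600),interpolation=cv2.INTER_CUBIC))
im=cv2.imread('pics/w11.png');cv2.imwrite('pics/c13.png',cv2.resize(im[20:200,230:410],(600,600),interpolation=cv2.INTER_CUBIC))
S=cam('scene'); print('scene proj lens',proj(S,Lw),'line',proj(S,[.7825,.0185,.0967]))
E
```

```text
clock: 23.6
tcp_pos: [0.456, -0.0615, 0.095]
orientation: [-1.763, 2.6, -0.003]
force: [0.6, -0.6, -1.4]
width: 0.0179
[ 0.45602546 -0.06152175  0.09495605] lens [ 0.51957347 -0.08681373  0.09708345] [ 0.00145213 -0.00138851 -0.99999798] 0.017920606950124554 [ 0.60851866 -0.632078   -1.44176618]
scene proj lens [313.69611567 179.16400271] line [270.92343874 255.82001066]
```

View pics/c12.png

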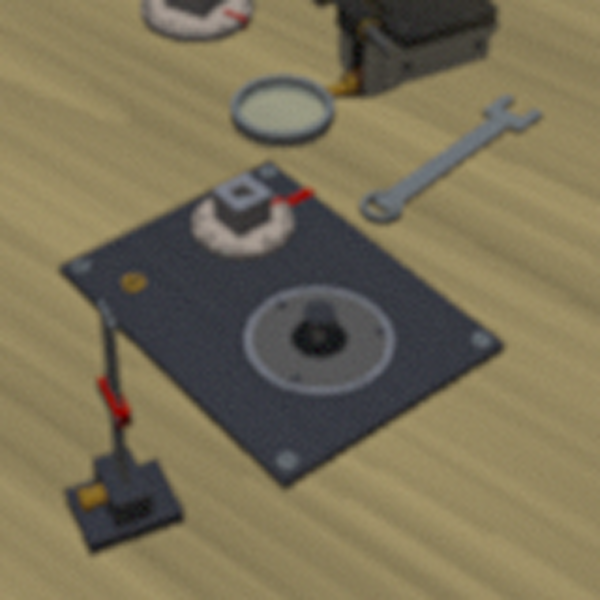

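View pics/c13.png

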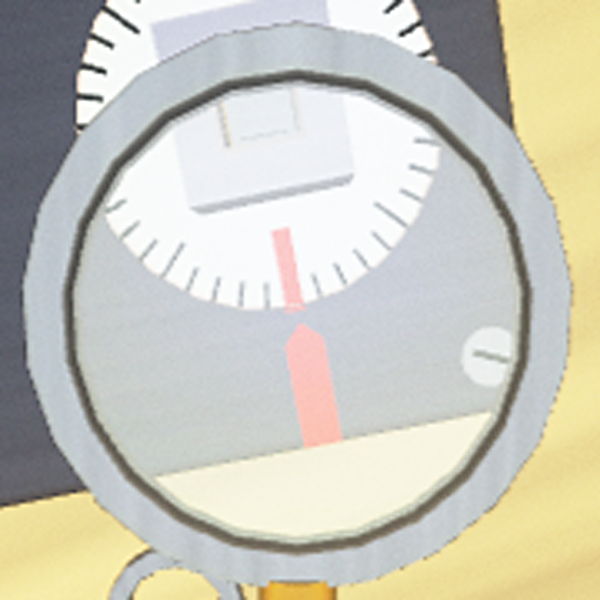

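Run:
```python
from lens import *
C=cam('wrist'); st=ctrl.read_state(); Rm=R.from_rotvec(st['orientation']).as_matrix()
z=onz(C,(316.9,112.4),.018); Lw=Rm@np.array([0,-.0684,-.002])+st['tcp_pos']; print('zero',z,'diff lens-zero mm',(Lw-z)[:2]*1e3)
S=cam('scene'); im=cv2.imread('pics/s11.png').astype(int); b,g,r=im[:,:,0],im[:,:,1],im[:,:,2]
m=(r>130)&(g<80)&(b<80); m[:245]=0; m[275:]=0; m[:,:255]=0; m[:,290:]=0; v,u=np.nonzero(m); print('rider px',u.mean(),v.mean(),u.min(),u.max(),v.min(),v.max())
n=np.array([np.cos(np.radians(-23.5)),np.sin(np.radians(-23.5)),0]); w=np.array([-n[1],n[0],0]); c0=np.array([.7873,.0171,0])
for zl in (.093,.097,.101):
    P=[proj(S,c0+w*i*.016+n*j+[0,0,zl+k]) for i in(-1,1) for j in(-.006,.004) for k in(-.006,.006)]; P=np.array(P); print(zl,P.mean(0),P.min(0),P.max(0))
p,d=ray(S,(315.5-.4,179.3-.4)); q=p+d*((z[0]-p[0])/d[0]);
```

```text
zero [ 0.51986624 -0.0856132   0.018     ] diff lens-zero mm [-0.40888516 -1.1744848 ]
rider px 270.3076923076923 256.2307692307692 266 274 251 259
0.093 [269.41040524 257.90349044] [264.17740334 250.09767991] [274.64770128 265.75450239]
0.097 [269.28893181 256.59343996] [264.04140177 248.77828478] [274.54081583 264.45426507]
0.101 [269.16674607 255.27570283] [263.90460733 247.45122811] [274.43329947 263.14632193]
```

```bash
python3 -m creep '[[[-0.0017,0.0025,0,0,0,0,-1],[0,0,0,0,0,0,-1],[0,0,0,0,0,0,-1],[0,0,0,0,0,0,-1],[0,0,0,0,0,0,-1],[0,0,0,0,0,0,-1]]]'
python3 - <<'E'
from lens import *
st=ctrl.read_state();snap('wrist','w12.png'); Rm=R.from_rotvec(st['orientation']).as_matrix()
Lw=Rm@np.array([0,-.0684,-.002])+st['tcp_pos']; print(st['tcp_pos'],'lens',Lw,'tilt',np.degrees(np.arccos(-Rm[2,2])),st['width'],st['force'],st['qvel'].round(3))
im=cv2.imread('pics/w12.png');cv2.imwrite('pics/c14.png',cv2.resize(im[20:200,230:410],(600,600),interpolation=cv2.INTER_CUBIC))
E
```

```text
clock: 24.5
tcp_pos: [0.4551, -0.0605, 0.0946]
orientation: [1.763, -2.6, 0.002]
force: [0.2, -0.2, -2.0]
width: 0.0176
[ 0.45510596 -0.06046158  0.09460537] lens [ 0.51865382 -0.08575866  0.096676  ] tilt 0.07417508132895723 0.017595109014605433 [ 0.24976621 -0.17197378 -2.00663509] [ 0.001 -0.001 -0.001  0.001  0.001  0.   ]
```

View pics/c14.png

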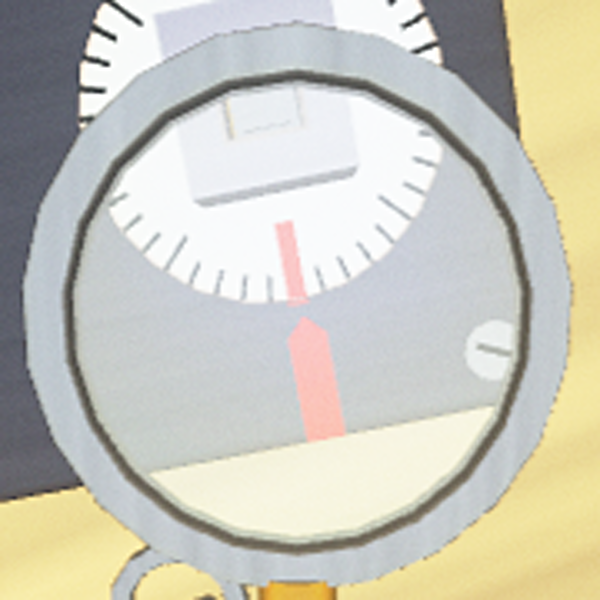

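```bash
python3 -c "
from rig import job; print(job.job_done())"
```

```text
the job is handed in; nothing more can be done
None
```

I fitted the smallest dial on the spindle and pushed it home. I then held the loupe over the zero mark and handed the job in at about 24.6 s, still holding it.

**Dial:**
- It bottomed at TCP z 0.022 with about 16 N of push; 0.0223 was predicted for fully seated.
- The wrist picture shows the zero mark running straight into the red pointer's tip.

**Loupe:**
- It is gripped at the balance point and the arm is still. The gripper is 0.07° off vertical, and the loupe did not visibly tilt in the grip.
- The lens is at (0.5187, -0.0858, 0.0967) m.
- The rider's white line measured 0.096–0.097 m from the wrist camera, and the scene view agrees to 1–2 mm.

**Disagreements and unchecked points:**
- The wrist camera's measurements drift by about 1.5 mm with distance. I corrected for half to one millimetre of that by judgement. The lens should be within about 1 mm of the zero mark, but this was not measured independently.
- In the last scene view the rider and spanner look where they started. The wax jar and brass bar were never approached, but I did not re-measure any of the four.

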